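Inspect a brooch under the hand magnifier

TASK

Slide the wooden block that carries the brooch across the cutting mat from the round outline into the middle of the square outline, squared up with it, without lifting the block (the brooch only lies loose in it), and let go of the block. Then pick up the hand magnifier by its handle, carry it over the bead box and the bracelet stand without touching them, and hold it still and level over the brooch, the lens centred on the brooch with about 3 cm of air between the brooch and the underside of the lens. Never touch the brooch, leave everything else on the table where it is, and finish while still holding the magnifier there: do not put it down or let go.

Things in the scene. Friction and masses are not known exactly. Their poses are not given: they have to be found in the camera images.
- block_center (a point): centre of the holding block, half-way up: a loose square block of plain brown wood, 52 x 52 x 32 mm high, about 90 g, standing on the cutting mat (its underside 16 mm below this point). x and y axes are square to its side faces, z up. In its top is a round recess, 4 mm deep and 35 mm across, in which the brooch lies loose
- brooch_top (a point): highest point of the brooch, at its middle: a loose round brass brooch 32 mm across and 10 mm high (4 mm disc with a domed dark stone), lying in the recess of the block and standing 6 mm proud of the block's top (this point is 22 mm above the block's centre). It moves along with the block, and may shift 1 or 2 mm in the recess. z axis up
- mark_square: centre of the square outline of white tape stuck on the cutting mat: 76 mm square inside the tape, tape 5 mm wide; flat. Its x and y axes are parallel to the sides, z up, origin on the mat's top face
- mark_round: centre of the round outline of white tape stuck on the cutting mat, 76 mm across inside the tape, flat; the block starts in it. Either outline may be on the left or the right of the mat
- mat: dark grey-green cutting mat, 220 mm (its x) by 300 mm (its y), 3 mm thick, fixed to the table; origin at the centre of its underside, at the height of the table top. The two outlines are on it
- magnifier_grip (a point): middle of the handle of the hand magnifier, half-way up the handle and 12 mm above the table it lies on. The handle is a black straight bar, 104 mm long (x axis, towards the lens), 26 mm wide (y) and 24 mm high (z up); it holds the batteries, so that the balance point of the magnifier lies 10 to 20 mm from this point towards the lens. Whole magnifier about 170 g (it varies)
- magnifier_lens (a point): centre of the lens of the magnifier, in the plane of the underside of its round black frame (so at table height while it lies). 105 mm from the middle of the handle along the handle's x axis, 12 mm below it. The frame is 88 mm across, 14 mm thick, its underside flush with the handle's underside. z axis up when the lens is level
- bead_box: clear open-topped bead box with eight compartments of beads, 200 mm (x) by 90 mm (y), 45 mm high, loose, standing between the mat and the magnifier; origin at the centre of its underside
- bracelet_stand: T-shaped bracelet stand with bangles, loose, beyond the bead box between the mat and the magnifier: round foot 90 mm across, bar along its x axis 140 mm long and 34 mm thick, top 132 mm above the table; origin at the centre of its underside
- water_bottle: water bottle, 64 mm across and 200 mm high, with a red cap; origin at the centre of its underside; to be left alone
- phone: phone lying flat, 150 (x) x 74 x 9 mm; origin at the centre of its underside; to be left alone
- pliers: small flat-nose pliers lying flat, 145 mm long (x, jaws to +x), 60 mm wide, 13 mm high; origin near their middle, at the table; to be left alone
- wire_spool: spool of copper wire standing on its flange, 60 mm across, 36 mm high; origin at the centre of its underside; to be left alone
- bead_jar: closed jar of beads, 54 mm across, 75 mm high; origin at the centre of its underside; to be left alone
- bead_dish: white dish with beads, 88 mm across, 26 mm high; origin at the centre of its underside; to be left alone
Things that resemble listed ones, but are neither listed nor needed, are in the scene too. What is shaped like the bead_box but blue or orange is not meant.

How it is judged:
On the way, in this order (a step that is already met when the one before it is completed fails the run):
1. the block stands squarely in the square outline and is let go (horizontal distance between block_center and mark_square below 0.012 m and (angle between the x axis of block_center and the x axis of mark_square, either way round below 0.2 rad or angle between the x axis of block_center and the y axis of mark_square, either way round below 0.2 rad) and height (world z) of block_center below 0.024 m and angle between block_center's own z axis and vertical below 0.1 rad and contact force between block and the fingers below 0.1 N), for 0.3 s.
2. the magnifier is picked up (height (world z) of magnifier_lens above 0.05 m and contact force between magnifier and the fingers above 1 N), for 0.2 s.
At the end, for the whole second after the job is handed in: Block let go on the mat, within 12 mm and 0.2 rad of the square outline, brooch in its recess; magnifier held by the fingers alone, still, level within 0.17 rad, lens centre within 12 mm of the brooch's middle, lens underside 18 to 42 mm above the brooch (all of step 1 and horizontal distance between brooch_top and block_center below 0.006 m and z of brooch_top in the frame of block_center below 0.025 m and horizontal distance between magnifier_lens and brooch_top below 0.012 m and z of magnifier_lens in the frame of brooch_top between 0.018 and 0.042 m and angle between magnifier_lens's own z axis and vertical below 0.17 rad and linear speed of magnifier below 0.02 m/s and contact force between magnifier and the fingers above 1 N and contact force between magnifier and block below 0.1 N and contact force between magnifier and brooch below 0.1 N and contact force between magnifier and bead_box below 0.1 N and contact force between magnifier and bracelet_stand below 0.1 N and contact force between magnifier and water_bottle below 0.1 N and contact force between magnifier and phone below 0.1 N and contact force between magnifier and pliers below 0.1 N and contact force between magnifier and wire_spool below 0.1 N and contact force between magnifier and bead_jar below 0.1 N and contact force between magnifier and bead_dish below 0.1 N); the arm keeps its last pose, push and grip.
It fails at once if the block is lifted off the mat (over 6 mm) or tipped (over 0.15 rad) (height (world z) of block_center above 0.025 m or angle between block_center's own z axis and vertical above 0.15 rad).
It fails at once if the brooch comes out of its recess (horizontal distance between brooch_top and block_center above 0.008 m or z of brooch_top in the frame of block_center above 0.026 m).
It fails at once if the brooch is touched by the robot or the magnifier (contact force between brooch and the fingers above 0.2 N or contact force between brooch and the arm above 0.2 N or contact force between brooch and magnifier above 0.2 N).
It fails at once if the magnifier, the fingers or the arm touches the bead box or the bracelet stand (contact force between any of magnifier, the fingers, the arm and bead_box above 0.3 N or contact force between any of magnifier, the fingers, the arm and bracelet_stand above 0.3 N).
It fails at once if another thing on the table is moved by more than 15 mm (distance of any of bead_box, bracelet_stand, water_bottle, phone, pliers, wire_spool, bead_jar, bead_dish from where it was at the start of the episode above 0.015 m).
It also fails if it takes over 72 s, if anything falls off the work surface, if the arm or the gripper's body presses on something with over 40 N, if the wrist force passes 120 N, or if a joint passes its speed limit or range.

ROBOT

A 7-joint arm with a two-finger parallel gripper is mounted at the origin on the work surface. World frame = base frame: x ahead of the robot, y to its left, z up, the work surface at z = 0. Lengths are in m, angles in rad, forces in N, time in s.
With the tool pointing down it reaches from about 0.4 to 0.9 m from the base axis. Payload 5.5 kg.
Tool frame: the origin (TCP) lies between the finger pads; the fingertips stand 14 mm ahead of it and the grasp point (between the pads) lies 5 mm behind it (env.tips_ahead is the distance from the TCP to the fingertips, in m); z points along the fingers, y is the line along which they close (so a half turn about z gives the same grasp; the last joint's range is limited). The gripper opens to 92 mm and grips with 3 to 60 N. Pads are 19 mm wide; open, the fingers measure 130 mm over their backs; the gripper's body (75 mm by 190 mm) begins 47 mm behind the grasp point.
Start: joints at [-1.059, 0.501, -0.427, 1.55, 0.221, 1.138, -0.21], TCP at [0.16, 0.63, 0.241] pointing down, gripper open.
Joint ranges: [-2.88, 2.88], [-0.31, 2.03], [-1.54, 1.56], [0.2, 2.42], [-1.41, 4.55], [0.19, 2.02], [-2.57, 2.57]. Speed limits (rad/s): [2.57, 2.57, 3.14, 3.14, 3.14, 3.14, 3.14].

INTERFACE

Orientations are given as a rotation vector (axis times angle).
In Python, from station import env gives the robot as it stands. The module is installed in compiled form; this text tells all that it offers. Calls block until the motion is done:
- env.move_ptp(position, orientation): joint-space move of the TCP to a pose.
- env.movel(position, rotation=None, max_speed=0.15, threshold=None): straight line of the TCP; rotation=None keeps the orientation; max_speed is the mean speed in m/s. With threshold (N) it stops when the force on the tool has changed by that much, and returns True; else False.
- env.set_joints(angles): joint-space move.
- env.gripper_to(opening, f_grip=None): finger opening in m; f_grip is the grip in N (None keeps the last); returns when the fingers have stopped.
- env.wait(seconds).
- env.solve_ik(position, orientation): joint angles nearest the present ones, or None.
- env.get_image(name): name is "scene" or "top" or "wrist"; returns a dict with "color" (420x560x3 uint8, red, green, blue), "intrinsics" (3x3 intrinsics, pixels), "camera_from_world" (4x4, takes a point from world to camera coordinates); the wrist camera has in their place "hand_eye" (4x4, takes a point from camera to tool coordinates, whose origin is the TCP and whose axes are the flange's). Camera axes: x right, y up, looking along -z (the intrinsics and any distortion apply to the point x, -y, -z); pixel columns grow to the right and rows downward; lengths in m; the calibration is good to about 2 mm. A picture is of the moment at which its call begins: read the wrist's pose just before it. There is no depth.
A pose or a line that the arm cannot do raises env.Unreachable and nothing moves.
- env.job_done(): hands the job in; it is judged then, once.
Trained networks look in a picture, given as the dict that the camera call returned (one of the last four; its "shot" number tells which), for a name from the list of things; names that differ only in an ending like _2 or _b are one class to them, and where a whole thing is asked for, a point or a joint stands for the part that bears it (a point fixed in the world has none). Each returns a list of dicts, best first, with "conf" (0 to 1); they miss things now and then, are a little off and sometimes report something else, mostly with a low value. They report only what shows in the picture. A call takes as long as a camera call. They do not tell look-alikes from the thing itself.
- env.silhouettes(name, picture): "region" (420x560 bool, what is visible of it) and "extent" ([left, top, right, bottom] in pixels, round what is visible of it).
- env.spot_point(name, picture): "pixel" ([column, row] in pixels: a listed point, or the origin of a listed thing).
Readings, each from a call of its own:
- env.read_clock(): time.
- env.read_joint_positions(): joint angles.
- env.read_joint_vel(): joint speeds.
- env.read_joint_torque(): joint torques, N m.
- env.read_ee_pos(): TCP position.
- env.read_orientation(): TCP orientation.
- env.read_ft_force(): force on the tool from outside, world axes, zero at the start.
- env.read_ft_torque(): the same for the moment, N m.
- env.read_grip_width(): finger opening in m.
- env.read_grasp_force(): force on a finger pad.
Only numpy, scipy, OpenCV 4.12 (cv2) and the standard library are available. Lean on these libraries where they do the work, as an engineer would, in place of code of your own. Each camera call takes 0.05 s, during which the arm holds its last target. There are 200 camera calls.

## Working session

There is one attempt and no reset: what is moved stays moved. The work goes in short steps, each a Python script; the robot and the scene stay as the last script left them, time stands still between calls to the robot, and variables do not carry over. Pictures are saved under pics/ and viewed, at most 10 in all, crops included, and the job is handed in when it is done.

```bash
mkdir -p pics; cat > h.py <<'E'
import numpy as np, cv2
from station import env
from scipy.spatial.transform import Rotation as R
def shot(n):
    T=None
    if n=="wrist":
        p=np.array(env.read_ee_pos()); r=R.from_rotvec(env.read_orientation()).as_matrix()
    im=env.get_image(n)
    if n=="wrist":
        W=np.eye(4); W[:3,:3]=r; W[:3,3]=p
        im["cw"]=W@np.array(im["hand_eye"])
    else: im["cw"]=np.linalg.inv(np.array(im["camera_from_world"]))
    return im
def toplane(im,px,z):
    K=np.array(im["intrinsics"]); px=np.atleast_2d(np.asarray(px,float))
    d=np.c_[(px[:,0]-K[0,2])/K[0,0],-(px[:,1]-K[1,2])/K[1,1],-np.ones(len(px))]
    C=im["cw"]; d=d@C[:3,:3].T; o=C[:3,3]
    return o+d*((z-o[2])/d[:,2])[:,None]
def proj(im,P):
    K=np.array(im["intrinsics"]); c=np.linalg.inv(im["cw"])@np.r_[P,1]
    return np.array([K[0,0]*c[0]/-c[2]+K[0,2], K[1,1]*-c[1]/-c[2]+K[1,2]])
def save(im,n): cv2.imwrite("pics/"+n,im["color"][:,:,::-1])
E
python3 - <<'E'
from h import *
a=shot("top"); save(a,"top.png")
print({k:v for k,v in a.items() if k!="color"})
zs=dict(block_center=.019,brooch_top=.041,mark_square=.003,mark_round=.003,magnifier_grip=.012,magnifier_lens=0,bead_box=0,bracelet_stand=0,mat=0,water_bottle=0)
for n,z in zs.items():
    for q in env.spot_point(n,a)[:3]: print("top",n,np.round(q["pixel"],1),round(q["conf"],2),toplane(a,q["pixel"],z)[0].round(4))
b=shot("scene"); save(b,"scene.png")
for n,z in zs.items():
    for q in env.spot_point(n,b)[:3]: print("scene",n,np.round(q["pixel"],1),round(q["conf"],2),toplane(b,q["pixel"],z)[0].round(4))
print(env.read_clock(),env.read_orientation(),env.read_grip_width(),env.tips_ahead)
E
```

```text
{'intrinsics': array([[536.10202685,   0.        , 297.49467392],
       [  0.        , 536.10202685, 204.42245897],
       [  0.        ,   0.        ,   1.        ]]), 'camera_from_world': array([[-0.0045569 , -0.99998415, -0.0033077 , -0.02516551],
       [ 0.99274353, -0.00492133,  0.12015015, -0.53334583],
       [-0.12016452, -0.00273618,  0.99275022, -1.41152164],
       [ 0.        ,  0.        ,  0.        ,  1.        ]]), 'shot': 1, 'cw': array([[-0.0045569 ,  0.99274353, -0.12016452,  0.35974613],
       [-0.99998415, -0.00492133, -0.00273618, -0.03165206],
       [-0.0033077 ,  0.12015015,  0.99275022,  1.46528676],
       [ 0.        ,  0.        ,  0.        ,  1.        ]])}
top block_center [360.4 267.1] 0.71 [ 0.3649 -0.1954  0.019 ]
top block_center [233.3 174.2] 0.69 [0.619  0.1477 0.019 ]
top brooch_top [233.8 169.8] 0.7 [0.6271 0.1437 0.041 ]
top brooch_top [235.  172.9] 0.61 [0.6186 0.1404 0.041 ]
top mark_square [176.8 187.4] 0.63 [0.5857 0.3053 0.003 ]
top mark_square [236.3 172.7] 0.61 [0.626  0.1414 0.003 ]
top mark_round [232.5 169.5] 0.75 [0.6351 0.152  0
[... 818 characters left out ...]
6 0.1375 0.041 ]
scene mark_square [400.3 211.9] 0.55 [0.5812 0.3073 0.003 ]
scene mark_round [352.3 228.5] 0.5 [0.6173 0.1484 0.003 ]
scene magnifier_grip [175.4 225.1] 0.85 [ 0.492  -0.3299  0.012 ]
scene magnifier_lens [187.5 249.3] 0.83 [ 0.5874 -0.3052  0.    ]
scene bead_box [320.6 172.5] 0.69 [0.324  0.1444 0.    ]
scene bead_box [161.6 183.3] 0.66 [ 0.2565 -0.3612  0.    ]
scene bead_box [260.9 208.3] 0.6 [ 0.4611 -0.08    0.    ]
scene bracelet_stand [274.4 255.2] 0.66 [ 0.6663 -0.0843  0.    ]
scene mat [378.  222.2] 0.74 [0.6058 0.2293 0.    ]
scene water_bottle [459.  214.7] 0.6 [0.6311 0.4663 0.    ]
1.1 [-3.89642432e-01 -3.11728141e+00  4.08892942e-05] 0.09203503654404947 0.014
```

```bash
python3 -c "
import cv2;i=cv2.imread('pics/top.png');cv2.imwrite('pics/topz.png',cv2.resize(i[90:330,90:450],None,fx=2.2,fy=2.2,interpolation=cv2.INTER_CUBIC))"
```

```text
(no output)
```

View pics/topz.png

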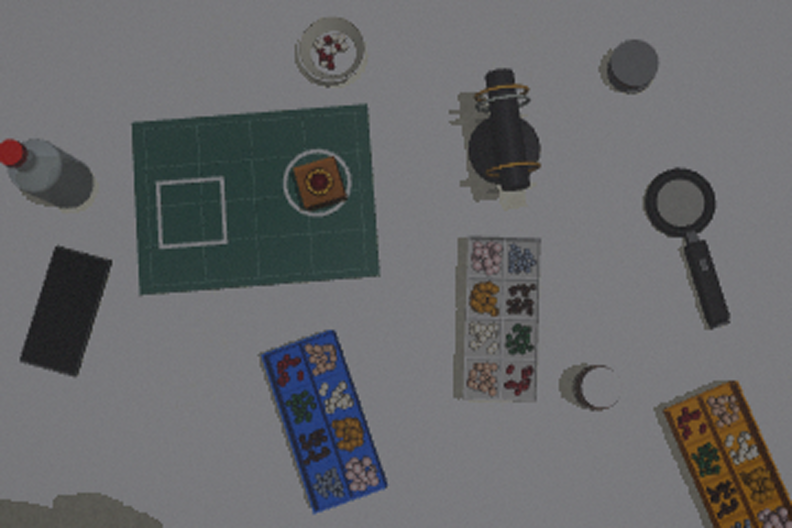

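View pics/scene.png

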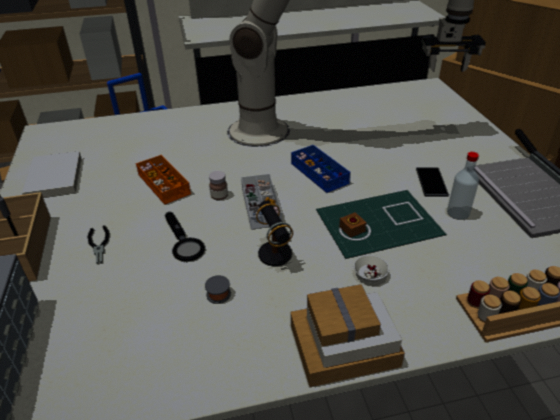

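The top view shows the block in the round outline, crop (318,182), and the square outline at (192,212). The clear bead box is at (497,318), the stand at (505,145), and the magnifier has its lens at (680,202) and handle at (708,285). These match the network points at the expected sizes. Next I look from the wrist.

```bash
cat >> h.py <<'E'
def down(yaw): return (R.from_euler('z',yaw)*R.from_matrix(np.diag([1.,-1,-1]))).as_rotvec()
E
python3 - <<'E'
from h import *
r=env.read_orientation()
M=R.from_rotvec(r).as_matrix(); print(M.round(2))
best=None
for yaw in np.arange(-np.pi,np.pi,.39):
    q=env.solve_ik([.57,.22,.30],down(yaw))
    if q is not None: print(round(yaw,2),np.round(q,2))
env.move_ptp([.57,.22,.30],down(np.arctan2(M[1,0],M[0,0]))); 
a=shot("wrist"); save(a,"w1.png"); print(a["hand_eye"])
for n,z in dict(block_center=.019,brooch_top=.041,mark_square=.003,mark_round=.003).items():
    for q in env.spot_point(n,a)[:2]: print(n,np.round(q["pixel"],1),round(q["conf"],2),toplane(a,q["pixel"],z)[0].round(4))
E
```

```text
[[-0.97  0.25 -0.  ]
 [ 0.25  0.97 -0.  ]
 [ 0.   -0.   -1.  ]]
-3.14 [-0.2   0.36 -0.27  1.59  0.1   1.2   1.08]
-2.75 [-0.15  0.37 -0.34  1.59  0.13  1.21  1.44]
-2.36 [-0.11  0.38 -0.4   1.59  0.15  1.21  1.81]
-1.97 [-0.06  0.39 -0.47  1.58  0.18  1.22  2.18]
-1.58 [ 0.01  0.4  -0.56  1.58  0.22  1.22  2.54]
-1.19 [-1.28  0.87  1.53  1.63 -0.87  1.5  -2.46]
-0.8 [-1.26  0.72  1.36  1.63 -0.71  1.39 -2.19]
-0.41 [-1.19  0.57  1.13  1.62 -0.53  1.29 -1.94]
-0.02 [-0.6   0.35  0.24  1.6  -0.09  1.2  -1.93]
0.37 [-0.54  0.35  0.17  1.6  -0.06  1.2  -1.56]
0.76 [-0.48  0.35  0.09  1.6  -0.03  1.2  -1.2 ]
1.15 [-0.4   0.35 -0.02  1.6   0.01  1.2  -0.84]
1.54 [-0.34  0.35 -0.09  1.59  0.03  1.2  -0.47]
1.93 [-0.28  0.35 -0.17  1.59  0.06  1.2  -0.11]
2.32 [-0.22  0.36 -0.24  1.59  0.09  1.2   0.26]
2.71 [-0.2   0.36 -0.28  1.59  0.1   1.2   0.64]
3.1 [-0.2   0.36 -0.27  1.59  0.1   1.2   1.03]
[[-8.73989992e-04  9.67616116e-01  2.52424818e-01  6.87877843e-02]
 [ 9.99999565e-01  7.63238162e-04  5.36666984e-04 -1.24536483e-03]
 [ 3.26627368e-04  2.52425177e-01 -9.67616362e-01 -1.44464401e-01]
 [ 0.00000000e+00  0.00000000e+00  0.00000000e+00  1.00000000e+00]]
block_center [240.1 222.2] 0.88 [0.6179 0.1456 0.019 ]
block_center [263.1 320.5] 0.47 [0.781  0.1358 0.019 ]
brooch_top [238.9 227.8] 0.71 [0.6192 0.1465 0.041 ]
```

View pics/w1.png

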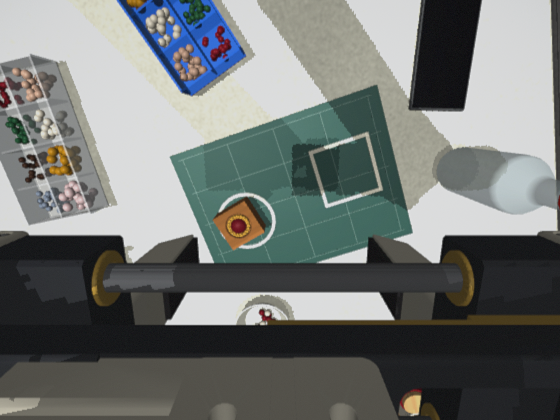

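The wrist view shows the block around (239,225) with the brooch, and the square outline with corners near (309,155), (367,133), (382,189) and (327,207). I now extract both precisely.

```bash
cat >> h.py <<'E'
def rect(im,mask,z):
    c=max(cv2.findContours(mask.astype(np.uint8),cv2.RETR_EXTERNAL,cv2.CHAIN_APPROX_NONE)[0],key=cv2.contourArea)[:,0,:]
    P=toplane(im,c,z)[:,:2]
    return cv2.minAreaRect((P*1000).astype(np.float32))
def near(im,P,r,z):
    v,u=np.mgrid[0:420,0:560]; Q=toplane(im,np.c_[u.ravel(),v.ravel()],z)[:,:2]
    return (np.abs(Q-np.array(P)[:2]).max(1)<r).reshape(420,560)
def square(im,P):
    g=cv2.cvtColor(im["color"],cv2.COLOR_RGB2HSV).astype(int); bl=cv2.medianBlur(im["color"],31).astype(int)
    m=near(im,P,.058,.003)&(im["color"][:,:,0].astype(int)-bl[:,:,0]>35)
    return rect(im,m,.003)
def block(im,P):
    h=cv2.cvtColor(im["color"],cv2.COLOR_RGB2HSV)
    m=near(im,P,.06,.035)&((h[:,:,0]<22)|(h[:,:,0]>172))&(h[:,:,1]>110)
    m=cv2.morphologyEx(m.astype(np.uint8),cv2.MORPH_OPEN,np.ones((3,3)))
    return rect(im,m,.035),m
E
python3 - <<'E'
from h import *
from h import block
t=shot("wrist")
print(square(t,[.583,.306]))
print(block(t,[.618,.146])[0])
env.move_ptp([.60,.20,.24],down(2.89-np.pi/2)); 
q=env.read_joint_positions();print(np.round(q,2))
a=shot("wrist"); save(a,"w2.png")
for n,z in dict(block_center=.019,brooch_top=.041,mark_square=.003).items():
    for q in env.spot_point(n,a)[:2]: print(n,np.round(q["pixel"],1),round(q["conf"],2),toplane(a,q["pixel"],z)[0].round(4))
print(square(a,[.583,.306])); print(block(a,[.618,.146])[0])
E
```

```text
((585.085693359375, 309.175537109375), (88.09349060058594, 87.3738784790039), 4.099944114685059)
((615.046875, 147.47093200683594), (55.31578063964844, 57.6604118347168), 16.654821395874023)
[-0.36  0.44  0.    1.61 -0.    1.1  -0.61]
block_center [308.9 217.9] 0.69 [0.6192 0.1498 0.019 ]
brooch_top [309.7 229.6] 0.73 [0.6167 0.1427 0.041 ]
((585.00439453125, 308.57867431640625), (87.21700286865234, 89.29107666015625), 4.216027736663818)
((617.0592651367188, 148.59683227539062), (52.33620834350586, 58.69755554199219), 16.278669357299805)
```

View pics/w2.png

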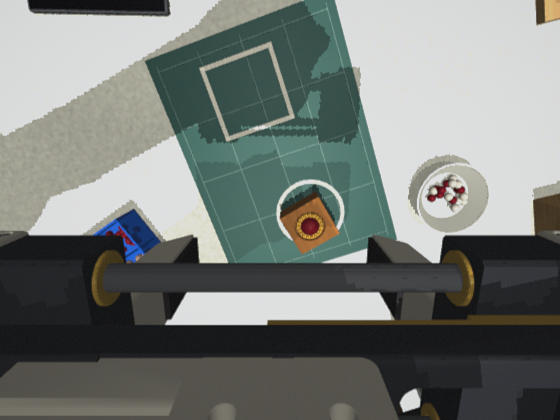

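```bash
python3 - <<'E'
from h import *
y0=np.radians(106.4); y1=np.radians(94.15)
B=[.618,.147]; S=[.585,.3088]
env.move_ptp([*B,.13],down(y0))
print("touch",env.movel([*B,.022],max_speed=.08,threshold=6), env.read_ee_pos())
print(env.gripper_to(.045,8), env.read_grip_width(), env.read_grasp_force(), env.read_ft_force())
print(env.read_ee_pos())
env.movel([*S,.022],down(y1),max_speed=.06)
print(env.read_ee_pos(),env.read_grip_width(),env.read_ft_force())
env.gripper_to(.092); env.wait(.2)
env.movel([*S,.14],max_speed=.12)
env.movel([S[0],S[1]-.06,.26],max_speed=.2)
a=shot("wrist"); save(a,"w3.png")
for n,z in dict(block_center=.019,brooch_top=.041).items():
    for q in env.spot_point(n,a)[:2]: print(n,np.round(q["pixel"],1),round(q["conf"],2),toplane(a,q["pixel"],z)[0].round(4))
print(square(a,S)); print(block(a,S)[0]); print(env.read_clock())
E
```

```text
touch False [0.61853308 0.14715336 0.0226695 ]
False 0.051867616544252954 7.999980077147484 [ 0.88644677 -0.07076724  0.56535712]
[0.61804427 0.1470055  0.02201327]
[0.58507697 0.30856811 0.02200799] 0.051692329713254354 [ 0.09595538 -2.34132432  1.155022  ]
block_center [286.9 131.9] 0.92 [0.583  0.3078 0.019 ]
brooch_top [285.5 134.6] 0.79 [0.5814 0.3052 0.041 ]
((584.98876953125, 309.3194885253906), (87.19337463378906, 86.1163101196289), 4.158257484436035)
((583.557861328125, 305.9524230957031), (51.56097412109375, 50.497215270996094), 4.130656719207764)
13.825
```

View pics/w3.png

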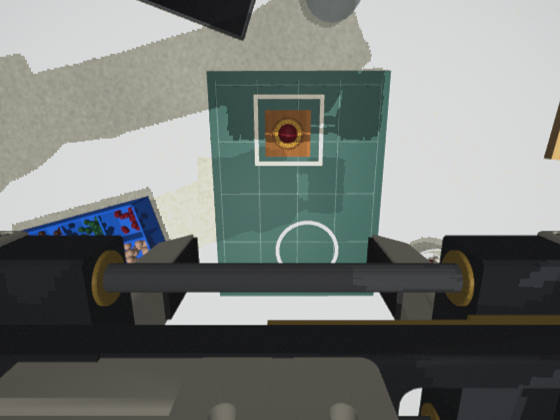

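Block is placed: about 2 mm off and squared. Now I look at the magnifier from near.

```bash
python3 - <<'E'
from h import *
y=np.radians(16.5)
env.movel([.53,.20,.32],max_speed=.3)
for yy in (y,y-np.pi): 
    for p in ([.51,-.33,.28],[.51,-.33,.016]): 
        q=env.solve_ik(p,down(yy)); print(yy,None if q is None else np.round(q,2))
env.move_ptp([.50,-.335,.27],down(y))
print(np.round(env.read_joint_positions(),2))
a=shot("wrist"); save(a,"w4.png")
for n,z in dict(magnifier_grip=.012,magnifier_lens=0).items():
    for q in env.spot_point(n,a)[:2]: print(n,np.round(q["pixel"],1),round(q["conf"],2),toplane(a,q["pixel"],z)[0].round(4))
for q in env.silhouettes("magnifier_grip",a)[:2]: print(q["extent"],q["conf"])
print(env.read_clock())
E
```

```text
0.2879793265790644 [ 0.09  0.4   0.59  1.65 -0.24  1.17 -0.55]
0.2879793265790644 [ 0.07  0.79  0.63  1.82 -0.65  0.76 -0.23]
-2.853613327010729 [ 0.39  0.36  0.18  1.64 -0.07  1.15  2.45]
-2.853613327010729 [ 0.55  0.68 -0.03  1.8   0.03  0.66  2.37]
[ 0.08  0.4   0.6   1.67 -0.25  1.14 -0.53]
magnifier_grip [280.6 183. ] 0.78 [ 0.4932 -0.3333  0.012 ]
magnifier_lens [278.4  99.6] 0.82 [ 0.5926 -0.3007  0.    ]
magnifier_lens [432.3 205.7] 0.46 [ 0.5205 -0.5425  0.    ]
[247.7, 61.4, 316.0, 227.9] 0.75
16.4333
```

View pics/w4.png

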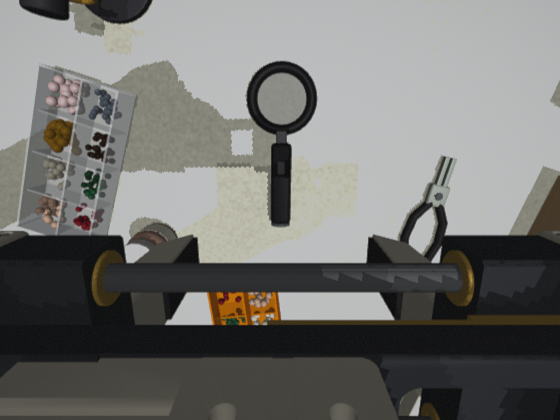

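The wrist view shows the ring centre near (282,98) and the handle running from (282,143) to (280,226), with pliers and jar well clear. I refine the pose, grasp near the balance point and make a small test lift.

```bash
python3 - <<'E'
from h import *
a=shot("wrist"); reg=env.silhouettes("magnifier_grip",a)[0]["region"]
g=cv2.cvtColor(a["color"],cv2.COLOR_RGB2GRAY)
m=(g<70)&cv2.dilate(reg.astype(np.uint8),np.ones((7,7))).astype(bool)
v,u=np.where(m); P=toplane(a,np.c_[u,v],.024)[:,:2]
h=v>146
r=cv2.minAreaRect((P[h]*1000).astype(np.float32)); print("handle",r)
Pr=toplane(a,np.c_[u,v],.012)[:,:2]; k=v<135
c,rad=cv2.minEnclosingCircle((Pr[k]*1000).astype(np.float32)); print("ring",c,rad)
d=np.array(c)-np.array(r[0]); print("dir",np.degrees(np.arctan2(d[1],d[0])),np.hypot(*d))
E
```

```text
handle ((489.7613220214844, -333.9342346191406), (99.9999008178711, 24.539234161376953), 15.983803749084473)
ring (593.3048706054688, -304.3573303222656) 43.06703186035156
dir 15.941831748109085 107.6850023037119
```

```bash
python3 - <<'E'
from h import *
y=np.radians(16.0); G=np.array([.4915,-.3336])+.015*np.array([np.cos(y),np.sin(y)])
env.movel([*G,.10],down(y),max_speed=.15)
print("touch",env.movel([*G,.017],max_speed=.06,threshold=6), env.read_ee_pos())
env.gripper_to(.015,40); print(env.read_grip_width(),env.read_grasp_force())
env.movel([*G,.09],max_speed=.08); env.wait(.4)
print(env.read_ee_pos(),env.read_grip_width(),env.read_grasp_force(),env.read_ft_force(),env.read_ft_torque())
env.movel([*G,.28],max_speed=.15)
for dirn in (16,45,60,75,90):
    t=np.radians(dirn); T=np.array([.5835,.3065])-.09*np.array([np.cos(t),np.sin(t)])
    for z in (.28,.088):
        q=env.solve_ik([*T,z],down(t)); print(dirn,T.round(3),z,None if q is None else np.round(q,2))
a=shot("wrist"); save(a,"w5.png"); s=shot("scene"); cv2.imwrite("pics/s5.png",cv2.resize(s["color"][130:300,60:340,::-1],None,fx=2.5,fy=2.5))
print(env.read_clock())
E
```

```text
touch False [ 0.50622414 -0.32964918  0.01742723]
0.02566805938362242 39.9998277425766
[ 0.50577919 -0.32943281  0.08975966] 0.025922877463758588 39.99957203865051 [ 0.29166868 -0.00345678 -1.08191086] [-0.08055118  0.17548608  0.02306185]
16 [0.497 0.282] 0.28 [-0.87  0.3   0.38  1.73 -0.12  1.13 -1.75]
16 [0.497 0.282] 0.088 [-0.91  0.56  0.46  1.89 -0.35  0.77 -1.56]
45 [0.52  0.243] 0.28 [-0.84  0.31  0.44  1.73 -0.14  1.13 -1.14]
45 [0.52  0.243] 0.088 [-0.81  0.56  0.42  1.88 -0.32  0.77 -1.  ]
60 [0.538 0.229] 0.28 [-0.81  0.34  0.46  1.7  -0.16  1.14 -0.83]
60 [0.538 0.229] 0.088 [-0.76  0.57  0.4   1.85 -0.31  0.78 -0.71]
75 [0.56 0.22] 0.28 [-0.77  0.37  0.46  1.66 -0.18  1.15 -0.53]
75 [0.56 0.22] 0.088 [-0.71  0.59  0.38  1.81 -0.3   0.79 -0.44]
90 [0.584 0.216] 0.28 [-0.71  0.4   0.42  1.6  -0.18  1.17 -0.25]
90 [0.584 0.216] 0.088 [-0.66  0.62  0.35  1.75 -0.28  0.82 -0.17]
23.3667
```

View pics/s5.png

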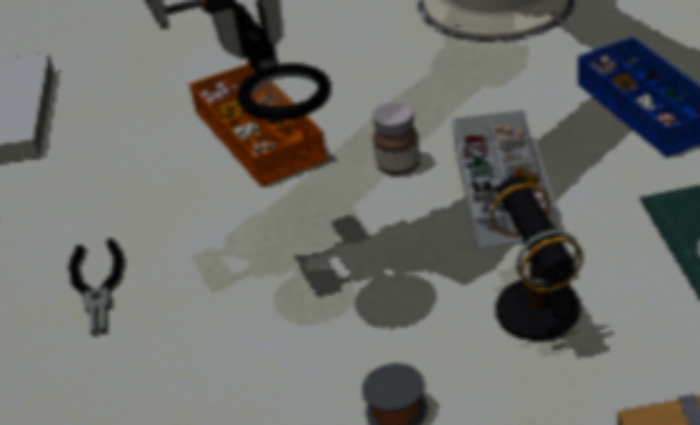

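View pics/w5.png

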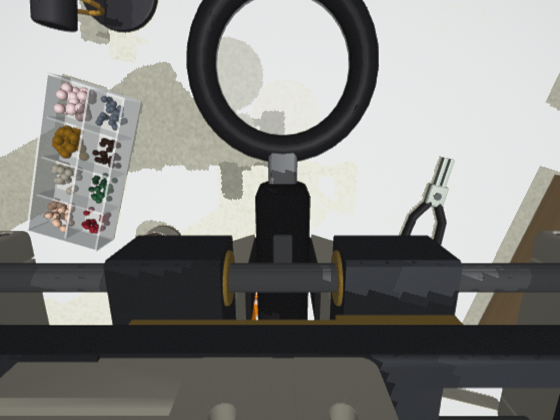

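Held and apparently level; ring outer edges in the wrist view are at columns 188–378, bottom at row 160. I check tilt and lens offset by fitting the ring, then go over at height.

```bash
cat > fit.py <<'E'
from h import *
from scipy.optimize import least_squares
def ringfit(im,TCP):
    # ring contour -> lens centre and z in tool-down frame (tool coords), via hand_eye
    g=cv2.cvtColor(im["color"],cv2.COLOR_RGB2GRAY)
    rows=range(20,120,4); L=[];Rr=[]
    for v in rows:
        d=np.where(g[v,150:420]<75)[0]+150
        # connected to ring: outermost dark within 180..390
        d=d[(d>180)&(d<390)]; L.append([d.min(),v]); Rr.append([d.max()+1,v])
    E=np.array(L+Rr,float)
    H=np.array(im["hand_eye"]); K=np.array(im["intrinsics"])
    def f(p):
        x,y,z=p                     # ring mid-plane centre in tool coordinates
        ray=np.c_[(E[:,0]-K[0,2])/K[0,0],-(E[:,1]-K[1,2])/K[1,1],-np.ones(len(E))]@H[:3,:3].T
        o=H[:3,3]; Q=o+ray*((z-o[2])/ray[:,2])[:,None]
        return np.hypot(Q[:,0]-x,Q[:,1]-y)*1000-44
    s=least_squares(f,[.09,0,.009],loss="soft_l1")
    return s.x, np.abs(s.fun).mean(), E
E
python3 - <<'E'
from fit import *
a=shot("wrist")
p,e,E=ringfit(a,None); print(p.round(4),e,"expected mid z .010, x .09"); print(E[::8])
E
```

```text
[0.0925 0.0007 0.0109] 0.0927506919940879 expected mid z .010, x .09
[[193.  20.]
 [187.  52.]
 [190.  84.]
 [203. 116.]
 [378.  48.]
 [376.  80.]
 [364. 112.]]
```

```bash
python3 - <<'E'
from fit import *
t=np.radians(75); ux=np.array([np.cos(t),np.sin(t)]); uy=np.array([np.sin(t),-np.cos(t)])
C=np.array([.5835,.3065]); T=C-.0915*ux-.0007*uy
env.movel([*T,.28],down(t),max_speed=.18)
env.movel([*T,.16],max_speed=.1); env.wait(.3)
a=shot("wrist"); save(a,"w6.png"); print(ringfit(a,None)[:2])
env.wait(.2)
for n,z in dict(brooch_top=.041,block_center=.019).items():
    for q in env.spot_point(n,a)[:1]: print(n,np.round(q["pixel"],1),round(q["conf"],2),toplane(a,q["pixel"],z)[0].round(4))
print(env.read_ee_pos(),env.read_grip_width(),env.read_clock(),proj(a,[*C,.041]))
E
```

```text
(array([ 8.30027073e-02, -1.72549115e-03,  2.21267891e-05]), np.float64(0.8081746031869241))
brooch_top [325.1 175.9] 0.74 [0.5997 0.2326 0.041 ]
[0.5591125  0.21829906 0.15997988] 0.025855354423511622 28.625 [284.44722359  92.53027358]
```

View pics/w6.png

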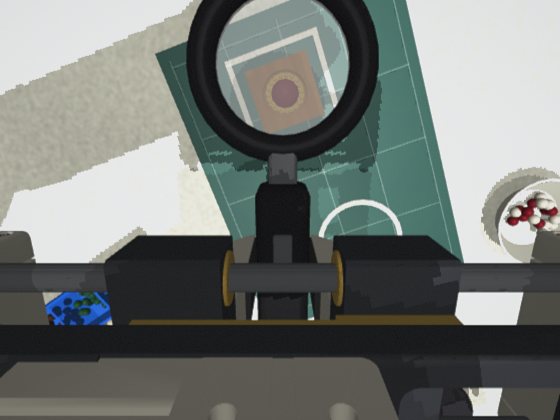

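Through the lens the brooch shows at (285,92), against (284.4,92.5) predicted. The ring has not shifted in the grip. The ring-fit change comes from the dark mat confusing the threshold. Lowering.

```bash
python3 - <<'E'
from fit import *
t=np.radians(75); p=np.array(env.read_ee_pos())
env.movel([p[0],p[1],.0885],down(t),max_speed=.05); env.wait(.5)
a=shot("wrist"); save(a,"w7.png"); b=shot("top"); s=shot("scene")
C=[.5835,.3065]
for nm,im in (("w",a),("top",b),("scene",s)):
    for n,z in dict(magnifier_lens=.071,brooch_top=.041).items():
        for q in env.spot_point(n,im)[:1]: print(nm,n,np.round(q["pixel"],1),round(q["conf"],2),toplane(im,q["pixel"],z)[0].round(4))
print(proj(a,[*C,.041]),env.read_ee_pos(),env.read_ft_force(),env.read_grasp_force(),env.read_clock())
A=cv2.resize(a["color"][0:240,120:440],None,fx=1.25,fy=1.25); S=cv2.resize(s["color"][170:270,300:470],None,fx=2.35,fy=3)[:300,:399]
cv2.imwrite("pics/f.png",np.hstack([A,S])[:,:,::-1])
E
```

```text
w magnifier_lens [281.2  69.4] 0.66 [0.5814 0.3079 0.071 ]
scene magnifier_lens [404.5 196. ] 0.92 [0.5952 0.3041 0.071 ]
scene brooch_top [401.9 202.7] 0.49 [0.5866 0.3045 0.041 ]
[285.57907204  79.80114533] [0.55913559 0.21832869 0.08852289] [ 0.68782379  0.10091183 -1.62201989] 39.99953806400299 31.1583
```

View pics/f.png

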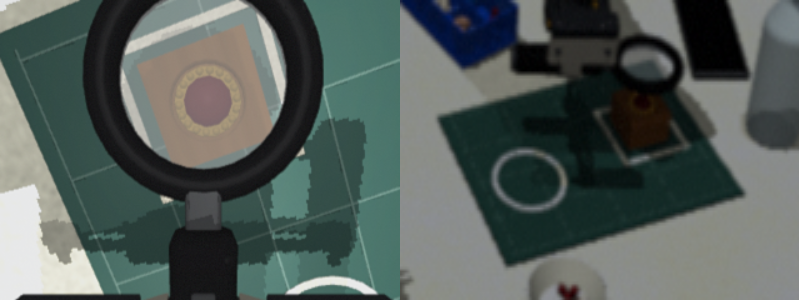

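The lens is level over the brooch. The brooch shows at (285.6,80.8), against (285.6,79.8) predicted, and there is visible air below the lens. The block is square in the outline, so I hand in.

```bash
python3 -c "
from station import env
print(env.job_done())"
```

```text
the job is handed in; nothing more can be done
None
```

I handed the job in with the block squared up in the square outline (about 2 mm off centre) and the magnifier held level, lens centred on the brooch with about 3 cm of air beneath it. These figures are from my own camera checks; the call returned no verdict.

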